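# Balance the service flap of an optics housing

### The arm

A 6-joint arm with a two-finger parallel gripper is mounted at the origin on the work surface. World frame = base frame: x ahead of the robot, y to its left, z up, the work surface at z = 0. Lengths are in m, angles in degrees, forces in N, time in s.
With the tool pointing down it reaches from about 0.375 to 0.9 m from the base axis. Payload 3.1 kg.
Tool frame: the origin (TCP) lies on the centre line of the jaws, within the pads' length; the fingertips stand 17 mm ahead of it and the grasp point (between the pads) lies 2 mm behind it; y points along the fingers, x is the direction in which the jaws open and shut, and the axes are right-handed (so a half turn about y gives the same grasp; the last joint's range is limited). The gripper opens to 87 mm and grips with 3 to 60 N. Pads are 19 mm wide; open, the fingers measure 117 mm over their backs; the gripper's body (75 mm by 190 mm) begins 51 mm behind the grasp point.
Start: joints at [-73.654, 30.224, 82.088, -0, 67.689, -10.227], TCP at [0.28, -0.559, 0.24] pointing down, gripper open.
Joint ranges: [-176.69, 176.69], [-43.24, 126.21], [12.49, 139.97], [-82, 262], [0, 151.66], [-163.58, 163.58]. Speed limits (degrees/s): [159.86, 159.86, 180, 180, 180, 180].

### API

Orientations are given as a 3x3 rotation matrix whose columns are the frame's x, y, z axes.
In Python, from rig import read_state, capture, camera_info, hand_in, trace, tip_of gives the robot as it stands.
- The arm moves only by the tool jog_arm, never from a script. Its argument "steps" is a list of rows, each an object with "fingers": the opening in per cent of the stroke, from 0 (shut) to 100 (fully open); "delta_pos": the shift along the world's x, y, z in mm, a list of three; "turn": the turn about the world's z in degrees. A call has 1 to 20 rows; each row is the pose to reach, as a shift and turn from the pose commanded when the call began; what a row does not reach only later rows make up. A row lasts 1/12 s, in which the tool goes at most 41.7 mm and 7.16 degrees, less where a joint would pass 70% of its speed; a pose out of reach is approached as far as the arm can. A call with a gripper value outside its range is refused whole. The fingers move at their own pace and stop on an object; the grip force is fixed at half the most. Time passes only in rows, so rows that repeat a pose let the fingers close. It gives the time, the measured TCP pose, the force and the opening at its end, in the units of the state.
- read_state(): the state, without advancing time (a new reading comes with each control period).
- capture(name): name is "side" or "top" or "wrist"; returns the picture (480x640x3 uint8, red, green, blue); there is no depth.
- camera_info(name): a dict with "fov_y" (degrees; the focal length in pixels is half the picture's height over the tangent of half this angle, whatever the lens; pixels are square), "cx", "cy" (the principal point, pixels), "view" (4x4, takes a point from world to camera coordinates); the wrist camera has in their place "tool_from_camera" (4x4, takes a point from camera to tool coordinates, whose origin is the TCP and whose axes are the tool frame's). Camera axes: x right, y down, z forward; pixel columns grow to the right and rows downward; lengths in m; the calibration is good to about 2 mm. A picture is of the moment at which its call begins: read the wrist's pose just before it. camera_info takes no time and is no camera call.
- hand_in(): hands the job in, once; it reports no verdict.
Trained networks look in the newest picture that a camera, given by its name, has taken for a name from the list of things; names that differ only in an ending like _2 or _b are one class to them, and where a whole thing is asked for, a point or a joint stands for the part that bears it (a point fixed in the world has none). Each returns a list of dicts, best first, with "confidence" (0 to 1); they miss things now and then, are a little off and sometimes report something else, mostly with a low value. They report only what shows in the picture. A call takes as long as a camera call.
- trace(target, camera): "mask" (480x640 bool, what is visible of it).
- tip_of(target, camera): "position" ([x, y, z] in m, in world coordinates, good to about 4 mm: a listed point, or the origin of a listed thing).
The state is a dict: "time_s": time; "joint_positions": joint angles; "qvel": joint speeds; "tau": joint torques, N m; "position": TCP position; "tcp_rot": TCP orientation; "force": force on the tool from outside, world axes, zero at the start; "moment": the same for the moment, N m; "opening": opening from 0.0 (shut) to 1.0 (fully open).
Only numpy, scipy, OpenCV 4.12 (cv2) and the standard library are available. Lean on these libraries where they do the work, as an engineer would, in place of code of your own. Each camera call takes 0.05 s, during which the arm holds its last target.

### The job

Lift the steel hold-down weight up off its post on the closed flap, lower it into the shallow square tray (not the round dish) and let go of it there standing upright. Then swing the flap up by its bar handle to its over-centre balance point, straight upright, without letting it go over onto its back stop, and finish while still holding it there steady. Leave everything else on the bench where it is.

Things in the scene. Friction and masses are not known exactly. Their poses are not given: they have to be found in the camera images.
- housing: grey open-topped optics housing fixed to the bench, 200 mm (its x) by 180 mm (its y), 116 mm high. Origin on the bench; its x axis points horizontally from the flap's handle to the hinge (away from the robot, turned up to 0.25 rad), y along the hinge, z up. In this frame the walls span x -60 to +140 mm, y -90 to +90 mm; the hinge axis lies at x = +70, z = 120 mm.
- hinge (a point): middle of the flap's hinge axis, which runs level along the housing's y, 120 mm above the bench
- flap (a joint): angle of the flap: 0 = closed, lying flat towards the robot; grows as its handle end swings up and over; 1.571 = standing upright, its balance point (its mass lies in the plane of the plate through the hinge); 2.2 = leaning on its back stop. The hinge is almost frictionless: let go, the flap falls one way or the other. Flap about 0.5 kg: 135 mm (from the hinge) by 166 mm plate, 6 mm thick
- bar (a point): middle of the flap's handle: a round steel bar 12 mm thick, 120 mm long, parallel to the hinge and 175 mm from it, in the plane of the plate beyond its free edge, on two arms. 34 mm clear gap between bar and plate edge. When closed it sticks out 45 mm in front of the housing with nothing but the bench below
- post_top (a point): top of the upright post fixed on the flap, 16 mm thick, 35 mm tall above the plate, 75 mm from the hinge; the weight sits over it
- weight_mid (a point): centre (half-way up) of the hold-down weight: plain steel collar 50 mm across, 50 mm tall, 24 mm through hole, about 0.3 to 0.5 kg; starts standing on the flap with the post through its hole. z along its axis
- tray_in (a point): centre of the inner floor of the shallow square black tray, fixed to the bench, 170 x 170 mm outside, 160 x 160 mm inside, walls 5 mm thick, rim 26 mm above the bench, floor 5 mm; its x, y axes run along its sides
- dish: round shallow black dish, 160 mm across, 28 mm high, fixed: not the place for the weight
- spare_collar: loose flat steel ring, 64 mm across, 16 mm thick, 36 mm hole, lying on the bench: a bystander
- driver: screwdriver lying on the bench: a bystander (origin under its middle)
- spanner: spanner lying on the bench: a bystander
- cleaner: upright white bottle, 60 mm across, 150 mm tall: a bystander
- cup: grey plastic cup, 76 mm across, 85 mm tall: a bystander
- bracket: aluminium angle bracket, 60 x 50 x 56 mm: a bystander
- carton: small cardboard box, 90 x 120 x 70 mm: a bystander

How it is judged (in metres and radians):
On the way, in this order (a step that is already met when the one before it is completed fails the run):
1. the weight is lifted up off its post, in the fingers, the flap still closed (z of weight_mid in the frame of post_top above 0.025 m and contact force between the fingers and weight above 0.5 N and value of joint flap below 0.15 rad), for 0.05 s.
2. the weight is lowered into the tray while held (not dropped: its foot within 20 mm of the tray's floor) (horizontal distance between weight_mid and tray_in below 0.078 m and z of weight_mid in the frame of tray_in below 0.045 m and contact force between the fingers and weight above 0.5 N), for 0.05 s.
3. the weight stands in the tray, let go, and the flap is still closed (horizontal distance between weight_mid and tray_in below 0.078 m and z of weight_mid in the frame of tray_in below 0.035 m and contact force between the fingers and weight below 0.1 N and angle between weight_mid's own z axis and vertical below 0.15 rad and value of joint flap below 0.15 rad), for 0.2 s.
4. the flap is brought upright in the fingers (value of joint flap between 1.49 and 1.65 rad and contact force between the fingers and flap above 0.3 N), for 0.2 s.
At the end, for the whole second after the job is handed in: The flap stands at its balance point (1.49 to 1.65 rad, about 4.5 degrees either way), still (under 0.05 rad/s), held by the fingers (over 0.3 N); the weight stands upright (within 0.15 rad), at rest, untouched, on the tray floor, axis within 78 mm of the tray centre (anywhere on it) (all of step 4 and velocity of joint flap between -0.05 and 0.05 rad/s and horizontal distance between weight_mid and tray_in below 0.078 m and z of weight_mid in the frame of tray_in below 0.035 m and angle between weight_mid's own z axis and vertical below 0.15 rad and contact force between each of the arm, the fingers and weight below 0.1 N and linear speed of weight below 0.02 m/s); the arm keeps its last pose, push and grip.
It fails at once if the flap goes over onto its back stop (value of joint flap above 2.05 rad).
It fails at once if one of the other things on the bench is displaced by more than 40 mm (distance of any of spare_collar, driver, spanner, cleaner, cup, bracket, carton from where it was at the start of the episode above 0.04 m).
It also fails if it takes over 62 s, if anything falls off the work surface, if the arm or the gripper's body presses on something with over 40 N, if the wrist force passes 120 N, or if a joint passes its speed limit or range.

## Working session

There is one attempt and no reset: what is moved stays moved. The work goes in short steps, Python scripts to look and compute and a tool call to move; the robot and the scene stay as the last step left them, time stands still between calls to the robot, and variables do not carry over. Pictures are saved under pics/ and viewed, and the job is handed in when it is done.

Besides the shell and the picture viewer there is one more tool, called after "Request:" as a command line: name --argument value ..., lists and objects as JSON in quotes. jog_arm: Moves the arm, as the interface text tells. Its arguments: {"type":"object","properties":{"steps":{"type":"array","items":{"type":"object","properties":{"fingers":{"type":"number"},"delta_pos":{"type":"array","items":{"type":"number"}},"turn":{"type":"number"}}}}},"required":["steps"]}

```bash
mkdir -p pics; ls
python3 - <<'E'
from rig import *
import cv2,numpy as np
s=read_state();print(s)
for c in ["top","side"]:
    im=capture(c);cv2.imwrite(f"pics/{c}0.png",im[:,:,::-1]);print(c,camera_info(c))
    for t in ["housing","hinge","bar","post_top","weight_mid","tray_in","dish","cleaner","cup","carton","bracket","spare_collar","driver","spanner"]:
        r=tip_of(t,c);print(t,[(np.round(x['position'],4).tolist(),round(x['confidence'],2)) for x in r[:2]])
print(camera_info("wrist"));print(read_state()['time_s'])
E
```

```text
pics
{'time_s': 0.0, 'joint_positions': array([-7.36521293e+01,  3.02770568e+01,  8.21560595e+01,  2.73693432e-04,
        6.76868744e+01, -1.02281739e+01]), 'qvel': array([ 0.10650456, -0.03275832, -0.08374965,  0.0109724 ,  0.07463016,
        0.04355205]), 'tau': array([-8.81493761e-04, -4.40043104e+01, -1.76592994e+01,  6.33865013e-02,
        5.83359227e-02, -1.48760337e-04]), 'position': array([ 0.27943995, -0.55828993,  0.23859386]), 'tcp_rot': array([[ 4.47382972e-01, -5.85219206e-04,  8.94342291e-01],
       [-8.94340110e-01,  2.01080468e-03,  4.47383197e-01],
       [-2.06016491e-03, -9.99997807e-01,  3.76214767e-04]]), 'force': array([-0.581035  ,  0.2826103 , -0.43729831]), 'moment': array([ 0.01659942,  0.01192974, -0.03328892]), 'opening': 1.0057469093230345}
top {'fov_y': 48.54720175660365, 'cx': 320.9255848980228, 'cy': 240.86264913238412, 'view': array([[ 0.00337368, -0.99999081,  0.00264377, -0.10510598],
       [-0.99523762, -0.00361518, -0.0974116 ,  0.56163589],
       [ 0.09742026, -0.00230254, -0.99524067,  1.55123163],
       [ 0.        ,  0.        ,  0.    
[... 1526 characters left out ...]
 -0.2346, -0.0031], 0.85)]
cup [([0.704, 0.35, -0.0052], 0.78), ([0.5621, 0.0258, 0.0009], 0.55)]
carton []
bracket [([0.7111, -0.3518, -0.0003], 0.92)]
spare_collar []
driver [([0.3769, -0.1063, 0.0031], 0.86)]
spanner [([0.7678, 0.2048, 0.0034], 0.61)]
{'fov_y': 70.01167846930157, 'cx': 320.4560764018961, 'cy': 235.58136685002535, 'tool_from_camera': array([[ 9.99999627e-01, -8.45792132e-04, -1.75194841e-04,
         2.80361820e-04],
       [-4.91327017e-05, -2.58203808e-01,  9.66090467e-01,
        -1.45348294e-01],
       [-8.62347691e-04, -9.66090098e-01, -2.58203753e-01,
         7.07066757e-02],
       [ 0.00000000e+00,  0.00000000e+00,  0.00000000e+00,
         1.00000000e+00]])}
1.5
```

View pics/top0.png

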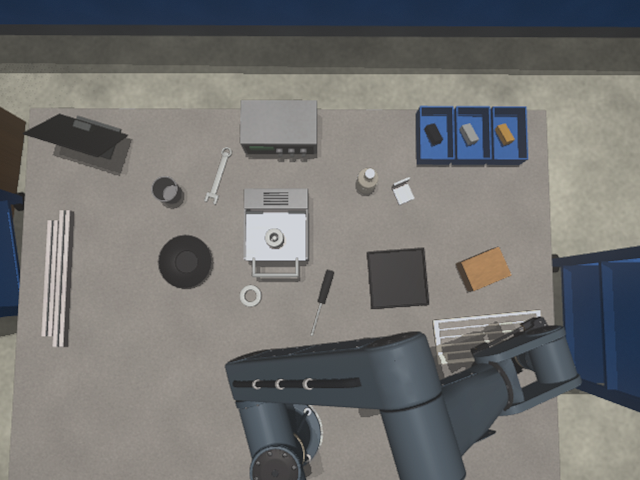

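View pics/side0.png

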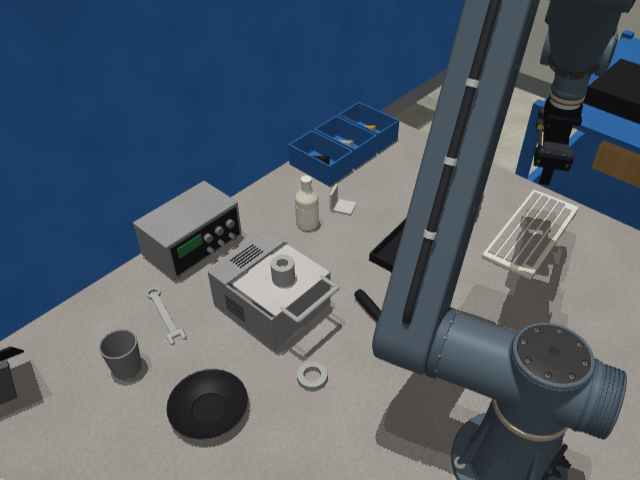

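The top view shows the weight at (274,238), the housing around (276,228) with its bar at (276,277), the tray at (398,278) and the dish at (185,262). I'll move above the weight with the jaws turned along the housing's x.

Request:
jog_arm --steps '[{"delta_pos": [8, 17, 5], "turn": 3, "fingers": 100}, {"delta_pos": [22, 47, 10], "turn": 8, "fingers": 100}, {"delta_pos": [38, 81, 15], "turn": 13, "fingers": 100}, {"delta_pos": [54, 115, 20], "turn": 18, "fingers": 100}, {"delta_pos": [70, 149, 20], "turn": 23, "fingers": 100}, {"delta_pos": [86, 183, 20], "turn": 28, "fingers": 100}, {"delta_pos": [102, 217, 20], "turn": 33, "fingers": 100}, {"delta_pos": [118, 251, 20], "turn": 38, "fingers": 100}, {"delta_pos": [134, 285, 20], "turn": 43, "fingers": 100}, {"delta_pos": [150, 319, 20], "turn": 48, "fingers": 100}, {"delta_pos": [166, 353, 20], "turn": 53, "fingers": 100}, {"delta_pos": [182, 387, 20], "turn": 58, "fingers": 100}, {"delta_pos": [198, 421, 20], "turn": 63.4, "fingers": 100}, {"delta_pos": [214, 455, 20], "turn": 63.4, "fingers": 100}, {"delta_pos": [230, 489, 20], "turn": 63.4, "fingers": 100}, {"delta_pos": [246, 523, 20], "turn": 63.4, "fingers": 100}, {"delta_pos": [260, 553, 20], "turn": 63.4, "fingers": 100}, {"delta_pos": [270, 574, 20], "turn": 63.4, "fingers": 100}, {"delta_pos": [276, 584, 20], "turn": 63.4, "fingers": 100}, {"delta_pos": [276, 584, 20], "turn": 63.4, "fingers": 100}]'

```text
time_s: 3.17
position: [0.5566, 0.0269, 0.2596]
tcp_rot: [[1.0, 0.001, -0.003], [0.003, 0.0, 1.0], [0.001, -1.0, 0.0]]
force: [-0.1, -0.9, -0.2]
opening: 1.001
```

Run:
```python
from rig import *
import cv2,numpy as np
s=read_state();print(s['time_s'],s['position'],s['tcp_rot'].round(3).tolist(),s['joint_positions'].round(1))
for c in ["wrist","side","top"]:
    im=capture(c);cv2.imwrite(f"pics/{c}1.png",im[:,:,::-1])
    for t in ["weight_mid","bar","hinge","post_top","tray_in","housing"]:
        r=tip_of(t,c);print(c,t,[(np.round(x['position'],4).tolist(),round(x['confidence'],2)) for x in r[:2]])
    if c!="side":
        for t in ["flap","bar","tray_in"]:
            for i,x in enumerate(trace(t,c)[:1]):
                cv2.imwrite(f"pics/m_{c}_{t}.png",x['mask'].astype(np.uint8)*255); print(t,x['confidence'],x['mask'].sum())
```

```text
3.1667 [0.55657545 0.02685765 0.25957457] [[1.0, 0.001, -0.003], [0.003, 0.0, 1.0], [0.001, -1.0, 0.0]] [-8.7 23.6 90.6  0.  65.7 -8.9]
wrist weight_mid [([0.5553, 0.0214, 0.1502], 0.62)]
wrist bar [([0.4569, 0.0237, 0.1198], 0.92)]
wrist hinge [([0.6329, 0.0229, 0.118], 0.96)]
wrist post_top [([0.5562, 0.0256, 0.1606], 0.94)]
wrist tray_in []
wrist housing [([0.5607, 0.0268, 0.0027], 0.73), ([0.4561, 0.0183, 0.121], 0.48)]
flap 0.55 25051
bar 0.72 25484
side weight_mid [([0.5587, 0.0271, 0.1483], 0.88)]
side bar [([0.4576, 0.0228, 0.1154], 0.56)]
side hinge [([0.6284, 0.0263, 0.1221], 0.88)]
side post_top [([0.5568, 0.0276, 0.1583], 0.8)]
side tray_in []
side housing [([0.5605, 0.0266, 0.0011], 0.59)]
top weight_mid []
top bar [([0.456, 0.0219, 0.1227], 0.85)]
top hinge [([0.6361, 0.0261, 0.1177], 0.7)]
top post_top [([0.5547, 0.0262, 0.1571], 0.8)]
top tray_in [([0.4544, -0.3306, 0.0062], 0.95)]
top housing [([0.5632, 0.0239, -0.0057], 0.73)]
flap 0.79 1149
bar 0.93 1095
tray_in 0.8 3357
```

View pics/wrist1.png

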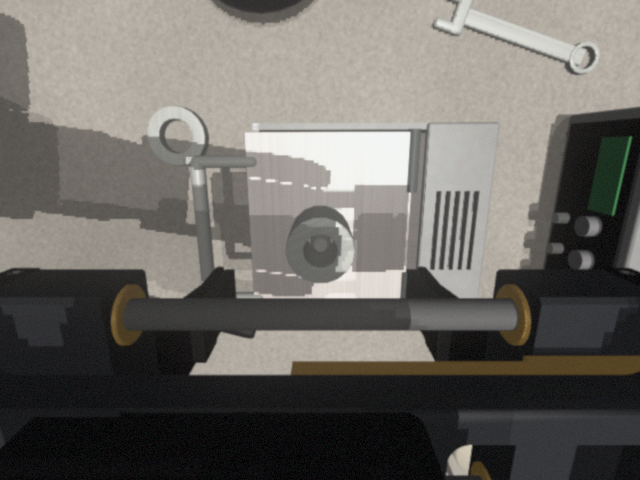

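View pics/m_wrist_bar.png

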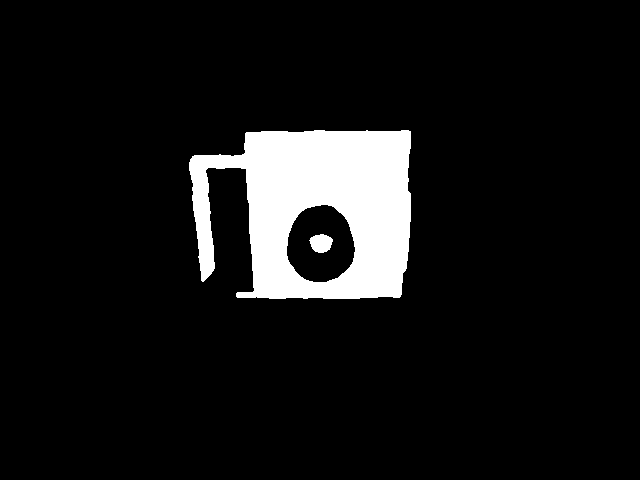

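The wrist view shows the weight ring at about (320,245), the bar running from (199,165) to (207,270), and the plate edges. I'll back-project those edges to get the yaw.

```bash
cat > h.py <<'E'
from rig import *
import cv2,numpy as np
def bp(px,cam,z,s=None):
    ci=camera_info(cam);f=240/np.tan(np.radians(ci['fov_y']/2))
    px=np.atleast_2d(px).astype(float)
    d=np.c_[(px[:,0]-ci['cx'])/f,(px[:,1]-ci['cy'])/f,np.ones(len(px))]
    if cam=="wrist":
        T=np.eye(4);T[:3,:3]=s['tcp_rot'];T[:3,3]=s['position'];M=T@ci['tool_from_camera']
    else: M=np.linalg.inv(ci['view'])
    D=d@M[:3,:3].T;o=M[:3,3]
    return o+D*((z-o[2])/D[:,2])[:,None]
E
python3 - <<'E'
from h import *
s=read_state()
P=lambda p,z:bp(p,"wrist",z,s).round(4).tolist()
print("Ledge",P([(246,131),(254,296)],.123));print("Redge",P([(410,131),(401,296)],.123))
print("bar",P([(199,165),(207,270)],.12))
print("top edge",P([(246,131),(410,131)],.123))
print("post",P([(321,243)],.158)); print("weight top", P([(320,250)],.173))
m=cv2.imread("pics/m_top_tray_in.png",0);c=np.argwhere(m>0)[:,::-1]
r=cv2.minAreaRect(c.astype(np.float32));print(r,bp(cv2.boxPoints(r),"top",.026).round(4).tolist(),bp([r[0]],"top",.026))
E
```

```text
Ledge [[0.4974, 0.1053, 0.123], [0.4965, -0.0358, 0.123]]
Redge [[0.6266, 0.1052, 0.123], [0.6278, -0.036, 0.123]]
bar [[0.457, 0.0789, 0.12], [0.4556, -0.0122, 0.12]]
top edge [[0.4974, 0.1053, 0.123], [0.6266, 0.1052, 0.123]]
post [[0.5564, 0.0236, 0.158]]
weight top [[0.5556, 0.0228, 0.173]]
((397.2234802246094, 277.9058837890625), (58.59613037109375, 58.59613037109375), 85.60128784179688) [[0.5326, -0.2362, 0.026], [0.5466, -0.4097, 0.026], [0.3744, -0.4202, 0.026], [0.3608, -0.2485, 0.026]] [[ 0.45315204 -0.32863095  0.026     ]]
```

Request:
jog_arm --steps '[{"delta_pos": [0, 0, -10], "turn": 0, "fingers": 100}, {"delta_pos": [0, 0, -30], "turn": 0, "fingers": 100}, {"delta_pos": [0, 0, -55], "turn": 0, "fingers": 100}, {"delta_pos": [0, 0, -80], "turn": 0, "fingers": 100}, {"delta_pos": [0, 0, -95], "turn": 0, "fingers": 100}, {"delta_pos": [0, 0, -104], "turn": 0, "fingers": 100}, {"delta_pos": [0, 0, -106], "turn": 0, "fingers": 100}, {"delta_pos": [0, 0, -106], "turn": 0, "fingers": 45}, {"delta_pos": [0, 0, -106], "turn": 0, "fingers": 30}, {"delta_pos": [0, 0, -106], "turn": 0, "fingers": 30}, {"delta_pos": [0, 0, -106], "turn": 0, "fingers": 30}, {"delta_pos": [0, 0, -106], "turn": 0, "fingers": 30}, {"delta_pos": [0, 0, -106], "turn": 0, "fingers": 30}, {"delta_pos": [0, 0, -106], "turn": 0, "fingers": 30}]'

```text
time_s: 5.68
position: [0.5562, 0.025, 0.1541]
tcp_rot: [[1.0, 0.002, 0.0], [-0.0, -0.0, 1.0], [0.002, -1.0, -0.0]]
force: [0.1, 0.4, 1.4]
opening: 0.57
```

The opening reads 0.57, or 50 mm, so the weight is gripped. Lifting it now.

Request:
jog_arm --steps '[{"delta_pos": [0, 0, 4], "turn": 0, "fingers": 20}, {"delta_pos": [0, 0, 10], "turn": 0, "fingers": 20}, {"delta_pos": [0, 0, 18], "turn": 0, "fingers": 20}, {"delta_pos": [0, 0, 28], "turn": 0, "fingers": 20}, {"delta_pos": [0, 0, 38], "turn": 0, "fingers": 20}, {"delta_pos": [0, 0, 48], "turn": 0, "fingers": 20}, {"delta_pos": [0, 0, 56], "turn": 0, "fingers": 20}, {"delta_pos": [0, 0, 62], "turn": 0, "fingers": 20}, {"delta_pos": [0, 0, 65], "turn": 0, "fingers": 20}, {"delta_pos": [0, 0, 65], "turn": 0, "fingers": 20}, {"delta_pos": [0, 0, 65], "turn": 0, "fingers": 20}]'

```text
time_s: 6.6
position: [0.5554, 0.0251, 0.2185]
tcp_rot: [[1.0, -0.0, 0.0], [-0.0, 0.0, 1.0], [-0.0, -1.0, 0.0]]
force: [0.2, -0.6, -3.9]
opening: 0.572
```

Run:
```python
from h import *
s=read_state();print(s['time_s'],s['position'],s['force'],s['opening'])
for c in ["wrist","side"]:
    im=capture(c);cv2.imwrite(f"pics/{c}2.png",im[:,:,::-1])
    for t in ["weight_mid","bar"]:
        r=tip_of(t,c);print(c,t,[(np.round(x['position'],4).tolist(),round(x['confidence'],2)) for x in r[:2]])
cv2.imwrite("pics/c2.png",np.hstack([cv2.resize(cv2.imread(f"pics/{c}2.png"),(400,300)) for c in["wrist","side"]]))
```

```text
6.6 [0.55541465 0.02509832 0.21852937] [ 0.15130683 -0.55888884 -3.85172138] 0.5716095027851823
wrist weight_mid [([0.5518, 0.0203, 0.2113], 0.62)]
wrist bar [([0.458, 0.0239, 0.116], 0.77)]
side weight_mid [([0.5543, 0.0229, 0.2106], 0.81), ([0.7424, -0.2359, -0.0027], 0.54)]
side bar [([0.4552, 0.0253, 0.116], 0.92)]
```

View pics/c2.png

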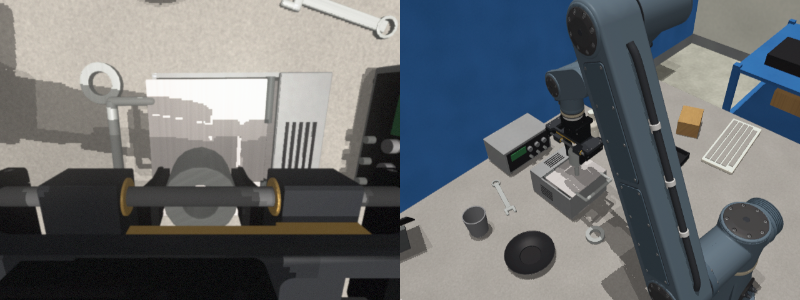

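The weight is held, with about 4 N of load. I'll carry it to the tray.

Request:
jog_arm --steps '[{"delta_pos": [-2, -8, 2], "turn": 0, "fingers": 20}, {"delta_pos": [-7, -24, 4], "turn": 0, "fingers": 20}, {"delta_pos": [-13, -46, 4], "turn": 0, "fingers": 20}, {"delta_pos": [-21, -72, 4], "turn": 0, "fingers": 20}, {"delta_pos": [-29, -100, 4], "turn": 0, "fingers": 20}, {"delta_pos": [-37, -128, 4], "turn": 0, "fingers": 20}, {"delta_pos": [-45, -156, 4], "turn": 0, "fingers": 20}, {"delta_pos": [-53, -184, 4], "turn": 0, "fingers": 20}, {"delta_pos": [-61, -212, 4], "turn": 0, "fingers": 20}, {"delta_pos": [-69, -240, 4], "turn": 0, "fingers": 20}, {"delta_pos": [-77, -268, 4], "turn": 0, "fingers": 20}, {"delta_pos": [-84, -294, 4], "turn": 0, "fingers": 20}, {"delta_pos": [-90, -318, 0], "turn": 0, "fingers": 20}, {"delta_pos": [-95, -336, -10], "turn": 0, "fingers": 20}, {"delta_pos": [-99, -349, -30], "turn": 0, "fingers": 20}, {"delta_pos": [-101, -356, -50], "turn": 0, "fingers": 20}, {"delta_pos": [-101, -356, -65], "turn": 0, "fingers": 20}, {"delta_pos": [-101, -356, -70], "turn": 0, "fingers": 20}, {"delta_pos": [-101, -356, -70], "turn": 0, "fingers": 20}]'

```text
time_s: 8.48
position: [0.4534, -0.3305, 0.1471]
tcp_rot: [[1.0, -0.003, 0.001], [-0.001, 0.003, 1.0], [-0.003, -1.0, 0.003]]
force: [-0.6, 1.7, -4.4]
opening: 0.569
```

Run:
```python
from h import *
s=read_state();print(s['time_s'],s['position'],s['force'],s['opening'])
for c in ["wrist","top"]:
    im=capture(c);cv2.imwrite(f"pics/{c}3.png",im[:,:,::-1])
    for t in ["weight_mid","tray_in"]:
        r=tip_of(t,c);print(c,t,[(np.round(x['position'],4).tolist(),round(x['confidence'],2)) for x in r[:2]])
cv2.imwrite("pics/c3.png",np.hstack([cv2.resize(cv2.imread(f"pics/{c}3.png"),(400,300)) for c in["wrist","top"]]))
```

```text
8.4833 [ 0.45341569 -0.33052054  0.14711462] [-0.6456134   1.66335666 -4.39078932] 0.5685459712936025
wrist weight_mid [([0.4503, -0.3348, 0.1396], 0.85)]
wrist tray_in [([0.4546, -0.3352, 0.0043], 0.67)]
top weight_mid []
top tray_in [([0.4549, -0.3309, 0.006], 0.95)]
```

View pics/c3.png

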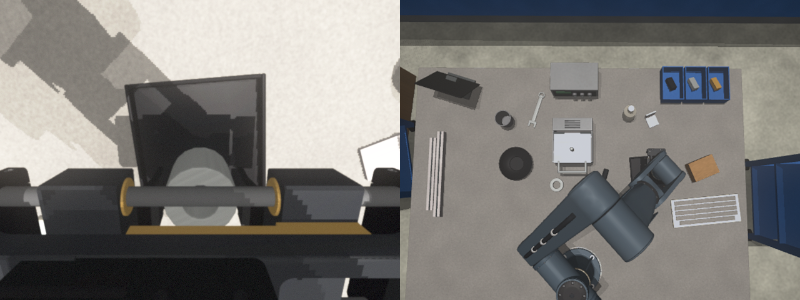

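The weight is over the tray's centre. Lowering it.

Request:
jog_arm --steps '[{"delta_pos": [0, 0, -10], "turn": 0, "fingers": 20}, {"delta_pos": [0, 0, -28], "turn": 0, "fingers": 20}, {"delta_pos": [0, 0, -48], "turn": 0, "fingers": 20}, {"delta_pos": [0, 0, -66], "turn": 0, "fingers": 20}, {"delta_pos": [0, 0, -82], "turn": 0, "fingers": 20}, {"delta_pos": [0, 0, -94], "turn": 0, "fingers": 20}, {"delta_pos": [0, 0, -102], "turn": 0, "fingers": 20}, {"delta_pos": [0, 0, -106], "turn": 0, "fingers": 20}, {"delta_pos": [0, 0, -108], "turn": 0, "fingers": 20}, {"delta_pos": [0, 0, -109], "turn": 0, "fingers": 20}, {"delta_pos": [0, 0, -110], "turn": 0, "fingers": 20}, {"delta_pos": [0, 0, -110], "turn": 0, "fingers": 20}]'

```text
time_s: 9.78
position: [0.455, -0.3313, 0.0391]
tcp_rot: [[1.0, 0.001, 0.0], [-0.0, -0.001, 1.0], [0.001, -1.0, -0.001]]
force: [-0.1, 0.1, -4.3]
opening: 0.571
```

Request:
jog_arm --steps '[{"delta_pos": [0, 0, -1], "turn": 0, "fingers": 20}, {"delta_pos": [0, 0, -2], "turn": 0, "fingers": 20}, {"delta_pos": [0, 0, -3], "turn": 0, "fingers": 20}, {"delta_pos": [0, 0, -3], "turn": 0, "fingers": 20}]'

```text
time_s: 10.12
position: [0.4548, -0.3311, 0.0361]
tcp_rot: [[1.0, 0.001, 0.0], [-0.0, -0.001, 1.0], [0.001, -1.0, -0.001]]
force: [-0.7, 0.7, -0.0]
opening: 0.568
```

The load has gone to zero, so the weight is standing on the floor. I'll release it and go straight up.

Request:
jog_arm --steps '[{"delta_pos": [0, 0, 0], "turn": 0, "fingers": 65}, {"delta_pos": [0, 0, 0], "turn": 0, "fingers": 80}, {"delta_pos": [0, 0, 0], "turn": 0, "fingers": 90}, {"delta_pos": [0, 0, 0], "turn": 0, "fingers": 90}, {"delta_pos": [0, 0, 0], "turn": 0, "fingers": 90}, {"delta_pos": [0, 0, 0], "turn": 0, "fingers": 90}, {"delta_pos": [0, 0, 10], "turn": 0, "fingers": 90}, {"delta_pos": [0, 0, 30], "turn": 0, "fingers": 90}, {"delta_pos": [0, 0, 55], "turn": 0, "fingers": 90}, {"delta_pos": [0, 0, 85], "turn": 0, "fingers": 90}, {"delta_pos": [0, 0, 115], "turn": 0, "fingers": 90}, {"delta_pos": [0, 0, 140], "turn": 0, "fingers": 90}, {"delta_pos": [0, 0, 155], "turn": 0, "fingers": 90}, {"delta_pos": [0, 0, 160], "turn": 0, "fingers": 90}, {"delta_pos": [0, 0, 160], "turn": 0, "fingers": 90}]'

```text
time_s: 11.37
position: [0.4552, -0.3315, 0.1975]
tcp_rot: [[1.0, 0.003, 0.0], [-0.0, -0.003, 1.0], [0.003, -1.0, -0.003]]
force: [0.2, -0.7, -0.9]
opening: 0.895
```

Run:
```python
from h import *
s=read_state();print(s['time_s'],s['position'],s['force'],s['opening'])
for c in ["wrist","top"]:
    im=capture(c);cv2.imwrite(f"pics/{c}4.png",im[:,:,::-1])
    for t in ["weight_mid","tray_in","bar","hinge"]:
        r=tip_of(t,c);print(c,t,[(np.round(x['position'],4).tolist(),round(x['confidence'],2)) for x in r[:2]])
cv2.imwrite("pics/c4.png",np.hstack([cv2.resize(cv2.imread(f"pics/{c}4.png"),(400,300)) for c in["wrist","top"]]))
```

```text
11.3667 [ 0.45518126 -0.3314866   0.19750208] [ 0.17095958 -0.72033354 -0.88500856] 0.895258782981094
wrist weight_mid [([0.4541, -0.3355, 0.0289], 0.72)]
wrist tray_in [([0.4576, -0.3332, 0.0061], 0.65)]
wrist bar []
wrist hinge []
top weight_mid [([0.4981, 0.297, -0.0016], 0.38)]
top tray_in [([0.4524, -0.3311, 0.0081], 0.85)]
top bar [([0.4581, 0.0259, 0.1233], 0.72)]
top hinge [([0.6353, 0.0249, 0.1161], 0.92)]
```

View pics/c4.png

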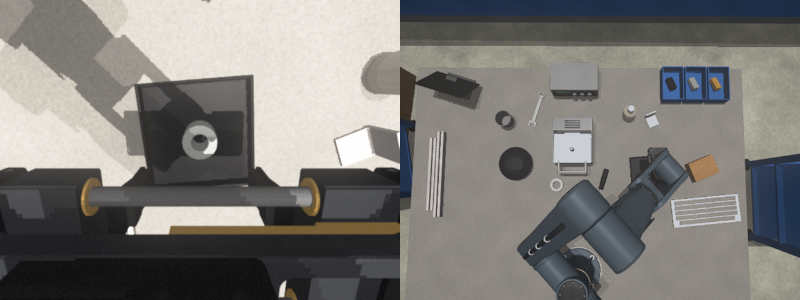

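The weight stands in the tray at (200,140) in the wrist half of the picture, with nothing else moved. Next is a hover above the bar with the jaws narrowed to fit the gap.

Request:
jog_arm --steps '[{"delta_pos": [0, 8, 3], "turn": 0, "fingers": 36}, {"delta_pos": [0, 24, 8], "turn": 0, "fingers": 36}, {"delta_pos": [0, 48, 14], "turn": 0, "fingers": 36}, {"delta_pos": [0, 78, 20], "turn": 0, "fingers": 36}, {"delta_pos": [1, 108, 24], "turn": 0, "fingers": 36}, {"delta_pos": [1, 138, 24], "turn": 0, "fingers": 36}, {"delta_pos": [1, 168, 24], "turn": 0, "fingers": 36}, {"delta_pos": [1, 198, 24], "turn": 0, "fingers": 36}, {"delta_pos": [2, 228, 24], "turn": 0, "fingers": 36}, {"delta_pos": [2, 258, 24], "turn": 0, "fingers": 36}, {"delta_pos": [2, 288, 24], "turn": 0, "fingers": 36}, {"delta_pos": [2, 314, 24], "turn": 0, "fingers": 36}, {"delta_pos": [2, 336, 24], "turn": 0, "fingers": 36}, {"delta_pos": [2, 350, 24], "turn": 0, "fingers": 36}, {"delta_pos": [2, 356, 24], "turn": 0, "fingers": 36}, {"delta_pos": [2, 356, 24], "turn": 0, "fingers": 36}, {"delta_pos": [2, 356, 24], "turn": 0, "fingers": 36}]'

```text
time_s: 13.28
position: [0.4564, 0.0254, 0.2199]
tcp_rot: [[1.0, 0.0, -0.001], [0.001, -0.0, 1.0], [0.0, -1.0, -0.0]]
force: [-0.2, 0.0, -1.0]
opening: 0.358
```

Run:
```python
from h import *
s=read_state();print(s['time_s'],s['position'],s['force'],s['opening'])
for c in ["wrist","top"]:
    im=capture(c);cv2.imwrite(f"pics/{c}5.png",im[:,:,::-1])
    for t in ["bar","hinge","post_top","weight_mid"]:
        r=tip_of(t,c);print(c,t,[(np.round(x['position'],4).tolist(),round(x['confidence'],2)) for x in r[:2]])
```

```text
13.2833 [0.45635733 0.02535748 0.21987177] [-0.2311487   0.01535194 -0.98105538] 0.358404369334019
wrist bar [([0.4559, 0.0221, 0.1164], 0.64)]
wrist hinge [([0.6312, 0.023, 0.1158], 0.97)]
wrist post_top [([0.5588, 0.0315, 0.1593], 0.9)]
wrist weight_mid []
top bar []
top hinge [([0.6345, 0.0255, 0.1186], 0.92), ([0.401, 0.1058, 0.0038], 0.55)]
top post_top [([0.5539, 0.0277, 0.1525], 0.64)]
top weight_mid [([0.7365, -0.2369, -0.003], 0.74), ([0.4482, -0.3321, 0.0306], 0.64)]
```

View pics/wrist5.png

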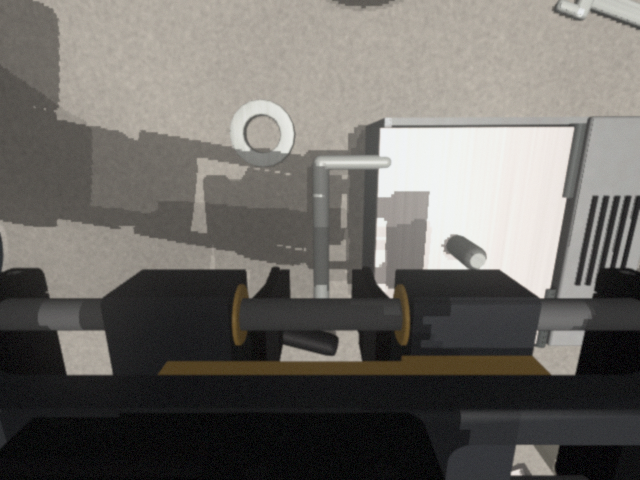

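The bar, at column 321, is centred between the fingers (278 to 362). Lowering around it and gripping.

Request:
jog_arm --steps '[{"delta_pos": [0, 0, -8], "turn": 0, "fingers": 36}, {"delta_pos": [0, 0, -24], "turn": 0, "fingers": 36}, {"delta_pos": [0, 0, -44], "turn": 0, "fingers": 36}, {"delta_pos": [0, 0, -62], "turn": 0, "fingers": 36}, {"delta_pos": [0, 0, -78], "turn": 0, "fingers": 36}, {"delta_pos": [0, 0, -90], "turn": 0, "fingers": 36}, {"delta_pos": [0, 0, -98], "turn": 0, "fingers": 36}, {"delta_pos": [0, 0, -102], "turn": 0, "fingers": 36}, {"delta_pos": [0, 0, -102], "turn": 0, "fingers": 36}]'

```text
time_s: 14.53
position: [0.4562, 0.0251, 0.1167]
tcp_rot: [[1.0, -0.002, 0.0], [-0.0, 0.0, 1.0], [-0.002, -1.0, 0.0]]
force: [-0.7, 0.0, 1.3]
opening: 0.361
```

Request:
jog_arm --steps '[{"delta_pos": [0, 0, 0], "turn": 0, "fingers": 20}, {"delta_pos": [0, 0, 0], "turn": 0, "fingers": 5}, {"delta_pos": [0, 0, 0], "turn": 0, "fingers": 0}, {"delta_pos": [0, 0, 0], "turn": 0, "fingers": 0}, {"delta_pos": [0, 0, 0], "turn": 0, "fingers": 0}, {"delta_pos": [0, 0, 0], "turn": 0, "fingers": 0}, {"delta_pos": [0, 0, 0], "turn": 0, "fingers": 0}]'

```text
time_s: 15.12
position: [0.4566, 0.025, 0.1181]
tcp_rot: [[1.0, 0.0, 0.0], [-0.0, -0.0, 1.0], [0.0, -1.0, -0.0]]
force: [-1.1, -0.1, 6.2]
opening: 0.125
```

The bar is gripped (opening 0.125, 11 mm). I'll swing along the 175 mm arc, taking the first 45° now.

Request:
jog_arm --steps '[{"delta_pos": [0.1, 0, 4.6], "turn": 0, "fingers": 0}, {"delta_pos": [0.4, 0, 12.2], "turn": 0, "fingers": 0}, {"delta_pos": [1.3, 0, 21.3], "turn": 0, "fingers": 0}, {"delta_pos": [2.7, 0, 30.4], "turn": 0, "fingers": 0}, {"delta_pos": [4.5, 0, 39.4], "turn": 0, "fingers": 0}, {"delta_pos": [6.8, 0, 48.2], "turn": 0, "fingers": 0}, {"delta_pos": [9.5, 0, 57], "turn": 0, "fingers": 0}, {"delta_pos": [12.7, 0, 65.6], "turn": 0, "fingers": 0}, {"delta_pos": [16.4, 0, 74], "turn": 0, "fingers": 0}, {"delta_pos": [20.5, 0, 82.2], "turn": 0, "fingers": 0}, {"delta_pos": [25, 0, 90.1], "turn": 0, "fingers": 0}, {"delta_pos": [29.9, 0, 97.9], "turn": 0, "fingers": 0}, {"delta_pos": [35.2, 0, 105.3], "turn": 0, "fingers": 0}, {"delta_pos": [40.9, 0, 112.5], "turn": 0, "fingers": 0}, {"delta_pos": [47, 0, 119.3], "turn": 0, "fingers": 0}, {"delta_pos": [51.3, 0, 123.7], "turn": 0, "fingers": 0}, {"delta_pos": [51.3, 0, 123.7], "turn": 0, "fingers": 0}]'

```text
time_s: 16.53
position: [0.5042, 0.0253, 0.242]
tcp_rot: [[1.0, -0.01, -0.0], [0.0, 0.0, 1.0], [-0.01, -1.0, 0.0]]
force: [-9.1, -1.3, 4.8]
opening: 0.126
```

Run:
```python
from h import *
s=read_state();print(s['time_s'],s['position'],s['force'],s['opening'],s['moment'])
for c in ["wrist","side"]:
    im=capture(c);cv2.imwrite(f"pics/{c}6.png",im[:,:,::-1])
    for t in ["bar","hinge","post_top"]:
        r=tip_of(t,c);print(c,t,[(np.round(x['position'],4).tolist(),round(x['confidence'],2)) for x in r[:2]])
cv2.imwrite("pics/c6.png",np.hstack([cv2.resize(cv2.imread(f"pics/{c}6.png"),(400,300)) for c in["wrist","side"]]))
```

```text
16.5333 [0.504224   0.02532898 0.24202532] [-9.09925425 -1.3461776   4.80346375] 0.1259898954947999 [-0.22916811  1.75237263  0.05783543]
wrist bar [([0.5079, 0.021, 0.2375], 0.92)]
wrist hinge [([0.6315, 0.0262, 0.1174], 0.93)]
wrist post_top [([0.5993, 0.0291, 0.2002], 0.91), ([0.711, -0.3497, -0.0018], 0.61)]
side bar [([0.5041, 0.0236, 0.2359], 0.69), ([0.7695, 0.2054, 0.0011], 0.45)]
side hinge [([0.6286, 0.0247, 0.122], 0.58)]
side post_top [([0.6051, 0.0241, 0.1975], 0.83), ([0.5064, 0.022, 0.2369], 0.46)]
```

View pics/c6.png

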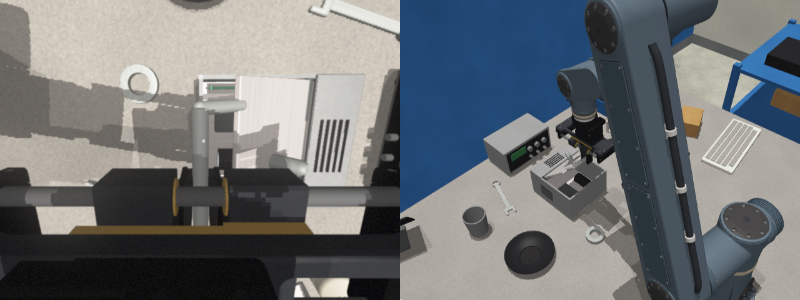

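The flap is at 45° and still gripped, with forces under 10 N. Continuing to about 83°.

Request:
jog_arm --steps '[{"delta_pos": [4.4, 0, 4.3], "turn": 0, "fingers": 0}, {"delta_pos": [11.2, 0, 10.4], "turn": 0, "fingers": 0}, {"delta_pos": [18.4, 0, 16.1], "turn": 0, "fingers": 0}, {"delta_pos": [25.8, 0, 21.4], "turn": 0, "fingers": 0}, {"delta_pos": [33.6, 0, 26.3], "turn": 0, "fingers": 0}, {"delta_pos": [41.5, 0, 30.8], "turn": 0, "fingers": 0}, {"delta_pos": [49.7, 0, 34.9], "turn": 0, "fingers": 0}, {"delta_pos": [58.1, 0, 38.6], "turn": 0, "fingers": 0}, {"delta_pos": [66.7, 0, 41.8], "turn": 0, "fingers": 0}, {"delta_pos": [75.5, 0, 44.5], "turn": 0, "fingers": 0}, {"delta_pos": [84.3, 0, 46.8], "turn": 0, "fingers": 0}, {"delta_pos": [93.3, 0, 48.6], "turn": 0, "fingers": 0}, {"delta_pos": [99.3, 0, 49.6], "turn": 0, "fingers": 0}, {"delta_pos": [102.4, 0, 50], "turn": 0, "fingers": 0}, {"delta_pos": [102.4, 0, 50], "turn": 0, "fingers": 0}, {"delta_pos": [102.4, 0, 50], "turn": 0, "fingers": 0}]'

```text
time_s: 18.27
position: [0.6112, 0.0258, 0.2936]
tcp_rot: [[1.0, 0.003, 0.0], [-0.0, 0.001, 1.0], [0.003, -1.0, 0.001]]
force: [-2.8, 0.8, 5.6]
opening: 0.128
```

Run:
```python
from h import *
s=read_state();print(s['time_s'],s['position'],s['force'],s['opening'],s['moment'])
for c in ["wrist","side","top"]:
    im=capture(c);cv2.imwrite(f"pics/{c}7.png",im[:,:,::-1])
    for t in ["bar","hinge","post_top","weight_mid"]:
        r=tip_of(t,c);print(c,t,[(np.round(x['position'],4).tolist(),round(x['confidence'],2)) for x in r[:2]])
cv2.imwrite("pics/c7.png",np.hstack([cv2.resize(cv2.imread(f"pics/{c}7.png"),(400,300)) for c in["wrist","side"]]))
```

```text
18.2667 [0.61121827 0.02584598 0.2935572 ] [-2.75709266  0.78960218  5.58761489] 0.12762178499177101 [0.2283504  0.3545101  0.06092139]
wrist bar [([0.6134, 0.0234, 0.293], 0.84), ([0.5615, 0.0239, 0.0034], 0.34)]
wrist hinge [([0.6337, 0.0257, 0.1136], 0.66)]
wrist post_top [([0.6605, 0.0289, 0.1999], 0.92)]
wrist weight_mid []
side bar [([0.6112, 0.0189, 0.2914], 0.96), ([0.7045, 0.3516, -0.0031], 0.3)]
side hinge [([0.6305, 0.0272, 0.1213], 0.62)]
side post_top []
side weight_mid []
top bar []
top hinge [([0.6321, 0.0226, 0.1162], 0.86)]
top post_top []
top weight_mid [([0.4515, -0.3325, 0.031], 0.64), ([0.4975, 0.2967, -0.0004], 0.2)]
```

View pics/c7.png

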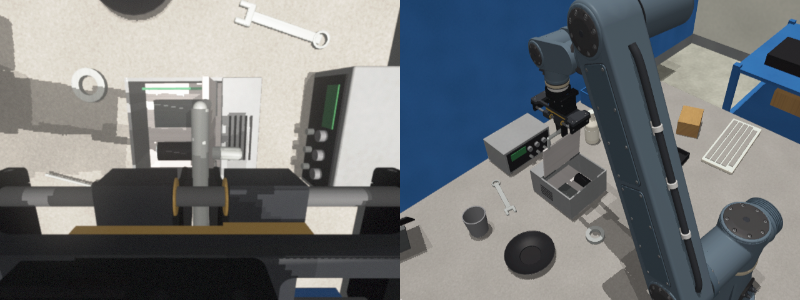

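Everything agrees with about 83° and a hinge x near 0.632. The last stretch is 21 mm.

Request:
jog_arm --steps '[{"delta_pos": [3, 0, 0.3], "turn": 0, "fingers": 0}, {"delta_pos": [7, 0, 0.6], "turn": 0, "fingers": 0}, {"delta_pos": [11, 0, 0.9], "turn": 0, "fingers": 0}, {"delta_pos": [15, 0, 1.1], "turn": 0, "fingers": 0}, {"delta_pos": [18, 0, 1.3], "turn": 0, "fingers": 0}, {"delta_pos": [20, 0, 1.3], "turn": 0, "fingers": 0}, {"delta_pos": [21, 0, 1.3], "turn": 0, "fingers": 0}, {"delta_pos": [21, 0, 1.3], "turn": 0, "fingers": 0}, {"delta_pos": [21, 0, 1.3], "turn": 0, "fingers": 0}, {"delta_pos": [21, 0, 1.3], "turn": 0, "fingers": 0}, {"delta_pos": [21, 0, 1.3], "turn": 0, "fingers": 0}, {"delta_pos": [21, 0, 1.3], "turn": 0, "fingers": 0}]'

```text
time_s: 20.02
position: [0.6322, 0.026, 0.2941]
tcp_rot: [[1.0, 0.003, 0.0], [-0.0, 0.001, 1.0], [0.003, -1.0, 0.001]]
force: [-1.7, 2.3, 4.8]
opening: 0.124
```

Run:
```python
from h import *
s=read_state();print(s['time_s'],s['position'],s['force'],s['opening'],s['moment'])
from collections import defaultdict
R=defaultdict(list)
for k in range(2):
  for c in ["wrist","side","top"]:
    im=capture(c);cv2.imwrite(f"pics/{c}8.png",im[:,:,::-1])
    for t in ["bar","hinge","post_top","weight_mid"]:
        r=tip_of(t,c);print(c,t,[(np.round(x['position'],4).tolist(),round(x['confidence'],2)) for x in r[:1]])
cv2.imwrite("pics/c8.png",np.hstack([cv2.resize(cv2.imread(f"pics/{c}8.png"),(400,300)) for c in["wrist","side"]]))
s=read_state();print(s['time_s'],s['position'],s['force'])
```

```text
20.0167 [0.63220956 0.02597172 0.29410699] [-1.66272099  2.3443436   4.82367596] 0.12377031243498768 [0.37100396 0.24578046 0.07073299]
wrist bar [([0.6368, 0.0238, 0.2925], 0.57)]
wrist hinge [([0.6321, 0.0253, 0.1164], 0.84)]
wrist post_top [([0.6693, 0.0283, 0.1975], 0.75)]
wrist weight_mid []
side bar [([0.6368, 0.0232, 0.2943], 0.61)]
side hinge [([0.6309, 0.0254, 0.1219], 0.93)]
side post_top [([0.6688, 0.0273, 0.1941], 0.62)]
side weight_mid []
top bar []
top hinge []
top post_top [([0.6698, 0.0277, 0.1898], 0.55)]
top weight_mid [([0.4475, -0.3305, 0.0303], 0.7)]
wrist bar [([0.6347, 0.0227, 0.2946], 0.67)]
wrist hinge [([0.6326, 0.0221, 0.1165], 0.84)]
wrist post_top [([0.6668, 0.0283, 0.1976], 0.56)]
wrist weight_mid []
side bar [([0.6351, 0.0242, 0.294], 0.64)]
side hinge [([0.6308, 0.0247, 0.121], 0.57)]
side post_top [([0.6704, 0.0252, 0.195], 0.57)]
side weight_mid []
top bar []
top hinge [([0.4548, -0.332, 0.0062], 0.55)]
top post_top [([0.6677, 0.0279, 0.1898], 0.52)]
top weight_mid [([0.4492, -0.3321, 0.0334], 0.62)]
21.5167 [0.63217363 0.02596488 0.29409049] [-1.41145415  2.16324105  5.27376257]
```

View pics/c8.png

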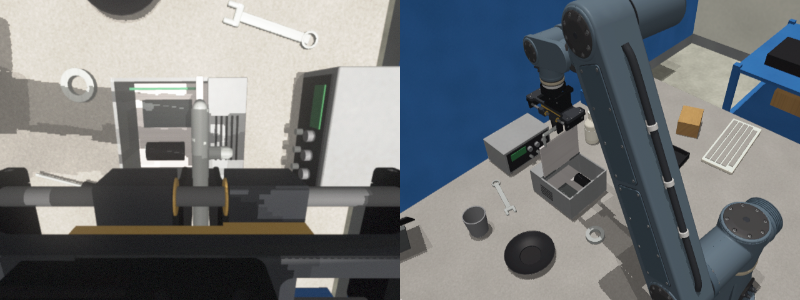

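View pics/top8.png

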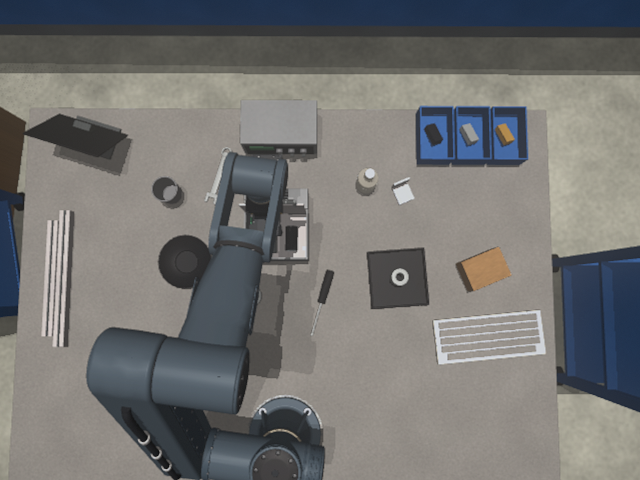

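The top view shows the weight upright inside the tray at (400,277) and the bystanders in place. Bar and hinge x agree to within a few millimetres, and the arm is still. Handing in.

```bash
python3 -c "
from rig import *
print(hand_in());s=read_state();print(s['time_s'],s['position'],s['opening'])"
```

```text
the job is handed in; nothing more can be done
None
the job is handed in; nothing more can be done
```

The job is handed in, and my last checks found nothing wrong; hand-in reports no verdict. I lifted the weight off its post and stood it in the square tray. I then swung the flap up by its bar and handed in while still gripping it upright.

- **Weight:** it stands in the tray at about (0.449, -0.332). The tray centre is at about (0.454, -0.331), so it is roughly 5 mm off, against 78 mm allowed. Its centre height reads 0.030 to 0.033 m, as expected for standing on the floor.
- **Flap:** the gripper is at x = 0.632 and the hinge measures about 0.6316, so the flap is within about 0.02 rad of upright. The networks put the bar 3 to 5 mm further on, which would make it at most 0.03 rad past upright and still inside the limits.
- **Hold:** the pose did not change over the last 1.5 s. The gripper opening of 0.124 (about 11 mm) shows the bar still gripped, and the force on the tool is about 6 N.
- **Time and bystanders:** the clock read 21.5 s at the last check, of 62 s allowed. No bystander looked moved in the last pictures; I did not measure their final positions.

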